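# Load the bar into the wood moisture tester

### The job

Take the long square test bar out of the wooden rack and load it into the moisture tester: first swivel the steel cover sideways by its stud until the sample port is completely uncovered, then push the bar through the sprung dust flap until it stands on the bottom of the chamber, and leave it there with the cover still open. Leave the round dowel, the mallet and the jar as they are.

Things in the scene. Friction and masses are not known exactly. Their poses are not given: they have to be found in the camera images.
- tester: Cream bench-top wood moisture tester, fixed, 210 deep x 190 wide x 178 mm high. Origin: centre of its underside; x from its sloping front to its back, y to the left of its x, z up. The sloping face starts 92 mm above the bench at the front edge and rises at 30 degrees over 160 mm of slope to the foot of the flat-topped rear part.
- port: Square port in the sloping face, 46 x 46 mm, mouth of a straight chamber of that section, 90 mm deep, square to the face, bottom closed. Origin: centre of the mouth, in the face's plane. x up the slope, y across (tester's y), z out of the face (30 degrees from vertical, leaning to the tester's front). The face spans x -55 to 105, y -130 to 60 mm.
- cover (a joint): Steel cover plate, 64 wide, 2 to 6 mm above the face, turning flat on it about a screw at port x = 62 mm, y = 0, reaching 100 mm from it; round end (radius 32) at the screw. Angle in rad: 0 shut, pointing down the slope over the port; grows as it swings to the port's -y side; stop at 1.75. Port clear from 1.35. Starts at 0 to 0.3. Friction (0.2 N m) holds it where it is left.
- cover_pivot (a point): Pivot of the cover, on the screw's axis, level with the plate's upper side (6 mm above the face).
- cover_knob (a point): Foot of the cover's stud: a plain dark steel cylinder, 20 mm in diameter and 45 mm high, standing square on the plate 85 mm from the pivot. This point is on the stud's axis at the plate's upper side; the stud rises from here along the port's z axis.
- flap (a joint): Dark rubber-faced dust flap across the chamber, 12 mm below the mouth, 3 mm thick, hinged along the up-slope wall; it swings inwards, down the chamber. Angle in rad: 0 shut, at most 1.5. A spring closes it: the bar must be pushed with about 4 to 7 N to start it open (more than its own weight), less from there on. With the bar on the bottom it rests against the bar at about 1.1 to 1.4.
- bar: The test bar: square light wooden bar, 30 x 30 x 160 mm, about 0.1 kg, loose, standing upright in one of the rack's two pockets (either one). Origin: centre of its lower end, z along the bar, x and y square to its sides. On the chamber's bottom it stands 70 mm proud of the face.
- bar_mid (a point): Middle of the test bar (80 mm from either end, on its axis).
- rack: Fixed dark wooden block, 150 x 66 x 55 mm high, origin centre of its underside, x along its length. Two square pockets 36 x 36 mm, 43 deep (floor 12 mm above the bench), at x = +40 and -40.
- dowel: Bystander: round light wooden dowel, 30 mm in diameter, 110 mm long, standing in the other pocket of the rack. Origin: centre of its lower end.
- mallet: Bystander: wooden mallet lying on the bench; head 75 x 130 x 60 mm at x = +120, handle 220 mm long along x. Origin on the bench, near the middle of the handle.
- jar: Bystander: closed glass jar with a steel lid, 70 mm in diameter, 85 high, standing on the bench. Origin: centre of its underside.

How it is judged:
By the outcome, as a careful person would: the job done as asked, in the order asked, and still so for the second after the job is handed in, with the robot touching nothing.
It also fails if it takes over 53 s, if anything falls off the work surface, if the arm or the gripper's body presses on something with over 40 N, if the wrist force passes 120 N, or if a joint passes its speed limit or range.

### The arm

A 6-joint arm with a two-finger parallel gripper is mounted at the origin on the work surface. World frame = base frame: x ahead of the robot, y to its left, z up, the work surface at z = 0. Lengths are in mm, angles in rad, forces in N, time in s.
With the tool pointing down it reaches from about 350 to 775 mm from the base axis. Payload 7.3 kg.
Tool frame: the origin (TCP) lies at the very end of the fingers, on their centre line; the grasp point (between the pads) lies 19 mm behind it; z points along the fingers, y is the line along which they close (so a half turn about z gives the same grasp; the last joint's range is limited). The gripper opens to 92 mm and grips with 3 to 60 N. Pads are 19 mm wide; open, the fingers measure 130 mm over their backs; the gripper's body (75 mm by 190 mm) begins 47 mm behind the grasp point.
Start: joints at [-1.456, 0.342, 1.524, -0, 1.275, -0.146], TCP at [135.395, -507.263, 193.741] pointing down, gripper open.
Joint ranges: [-2.53, 2.53], [-0.77, 2.02], [0.04, 2.7], [-1, 4.14], [0.28, 2.66], [-3.11, 3.11]. Speed limits (rad/s): [2.57, 2.57, 3.14, 3.14, 3.14, 3.14].

### API

Orientations are given as [roll, pitch, yaw] about the fixed x, y, z axes, in that order (R = Rz(yaw) Ry(pitch) Rx(roll)).
In Python, from plant import bot gives the robot as it stands.
- The arm moves only by the tool jog_arm, never from a script. Its argument "targets" is a list of rows, each an object with "xyz": the shift along the tool's x, y, z as a fraction of full scale, a list of three; "spin": the turn about the tool's z as a fraction of full scale. In form: [{"xyz": [x, y, z], "spin": spin}, ...]. A call has exactly 10 rows; each row shifts and turns the commanded pose from where the row before left it, along the tool's axes as they then stand; what a row does not reach is not made up. Full scale, the value 1, is 80 mm for a shift and 0.1 rad for a turn. A row lasts 1/8 s, in which the tool goes at most 62.5 mm and 10.7 degrees, less where a joint would pass 70% of its speed; a pose out of reach is approached as far as the arm can. A call with a number of a shift or a turn outside -1 to 1 is refused whole. A call with a gripper value outside its range is refused whole. "gripper" is the opening in per cent of the stroke, from 0 (shut) to 100 (fully open), set as the call begins (left out, the last holds). The fingers move at their own pace and stop on an object; the grip force is fixed at half the most. Time passes only in rows, so rows that do not move let the fingers close, or fill a call up. It gives the time, the measured TCP pose, the force, the opening and the grip force at its end, in the units of the state.
- bot.get_obs(): the state, without advancing time (a new reading comes with each control period).
- bot.capture(name): name is "side" or "top" or "wrist"; returns the picture (420x560x3 uint8, blue, green, red); there is no depth.
- bot.get_calibration(name): a dict with "vfov" (degrees; the focal length in pixels is half the picture's height over the tangent of half this angle, whatever the lens; pixels are square), "cx", "cy" (the principal point, pixels), "eye" and "rotation" of the camera in the world. Camera axes: x right, y down, z forward; pixel columns grow to the right and rows downward; lengths in mm; the calibration is good to about 2 mm. A picture is of the moment at which its call begins: read the wrist's pose just before it. get_calibration takes no time and is no camera call; for the wrist camera it gives the pose at the moment of the call.
- bot.close_job(): hands the job in; it is judged then, once.
The state is a dict: "time": time; "joint_positions": joint angles; "dq": joint speeds; "tau": joint torques, N m; "tool_pos": TCP position; "tcp_rot": TCP orientation; "contact_force": force on the tool from outside, world axes, zero at the start; "moment": the same for the moment, N m; "grip_width": finger opening in mm; "finger_force": force on a finger pad.
Only numpy, scipy, OpenCV 4.12 (cv2) and the standard library are available. Lean on these libraries where they do the work, as an engineer would, in place of code of your own. Each camera call takes 0.05 s, during which the arm holds its last target. There are 200 camera calls.

## Working session

There is one attempt and no reset: what is moved stays moved. The work goes in short steps, Python scripts to look and compute and a tool call to move; the robot and the scene stay as the last step left them, time stands still between calls to the robot, and variables do not carry over. Pictures are saved under pics/ and viewed, at most 12 in all, crops included, and the job is handed in when it is done.

Besides the shell and the picture viewer there is one more tool, called after "Emit:" as name(argument=value, ...), one argument or row to a line, values as JSON. jog_arm: Moves the arm, as the interface text tells. Shift numbers are shares of 80 mm and turn numbers shares of 0.1 rad, none past 1 either way. Its arguments: {"type":"object","properties":{"targets":{"type":"array","items":{"type":"object","properties":{"xyz":{"type":"array","items":{"type":"number"}},"spin":{"type":"number"}}}},"gripper":{"type":"number"}},"required":["targets"]}

```bash
ls; mkdir -p pics; python3 - <<'E'
from plant import bot
import cv2,json,numpy as np
for n in("side","top"):
    cv2.imwrite(f"pics/{n}0.png",bot.capture(n)); print(n,bot.get_calibration(n))
print(bot.get_calibration("wrist")); print(bot.get_obs())
E
```

```text
pics
side {'vfov': 53.45935473467458, 'cx': 281.9215791081496, 'cy': 210.30235280458797, 'eye': array([419.58183731, 674.87923311, 789.49396949]), 'rotation': array([-2.29128840e+00,  1.35761890e-03, -2.90672405e+00])}
top {'vfov': 43.22206101820949, 'cx': 271.6102560262371, 'cy': 211.636531240582, 'eye': array([ 532.5093732 ,  -85.76115184, 1262.62033086]), 'rotation': array([-3.07525632, -0.01956733, -1.54947393])}
{'vfov': 63.247802799748065, 'cx': 276.27269250028166, 'cy': 210.37094955334203, 'eye': array([ 207.56770275, -488.3730112 ,  385.40513084]), 'rotation': array([ 2.86378559e+00,  1.52476874e-03, -1.31097935e+00])}
{'time': 0.1, 'joint_positions': array([-1.45601310e+00,  3.42629822e-01,  1.52491763e+00, -1.74470067e-05,
        1.27540362e+00, -1.46005981e-01]), 'dq': array([ 9.55667216e-04, -5.94070956e-05, -2.51215968e-03, -7.45707114e-04,
       -1.39777941e-04, -1.40196963e-03]), 'tau': array([ 7.50357467e-04, -4.32007062e+01, -2.44693440e+01,  7.18272314e-02,
        5.25852456e-02, -4.95317613e-05]), 'tool_pos': array([ 135.33316905, -506.83492769,  193.12789691]), 'tcp_rot': array([-3.14024626e+00, -1.81126166e-04,  2.60794179e-01]), 'contact_force': array([ 0.02973717, -0.72686043, -0.66526284]), 'moment': array([ 0.01272879, -0.05097728, -0.0279917 ]), 'finger_force': 0.0, 'grip_width': 91.20819809564749}
```

View pics/side0.png

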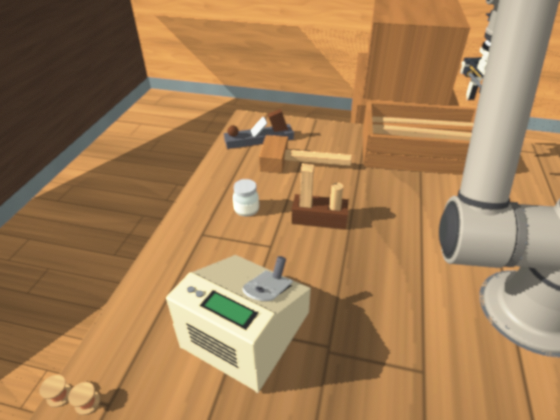

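View pics/top0.png

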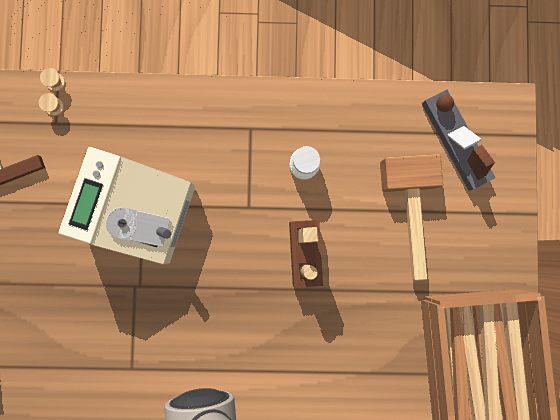

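The side view shows the tester in front (stud about (280,265), display (229,308)) and the rack at (321,212), with the bar in its left pocket. In the top view the stud is near (163,232), the pivot near (122,222), the bar top near (308,235) and the dowel near (308,271). I'll make one enlarged crop to read exact pixels.

```bash
python3 - <<'E'
import cv2,numpy as np
t=cv2.imread("pics/top0.png");s=cv2.imread("pics/side0.png")
def crop(im,x,y,w,h,k):
    c=cv2.resize(im[y:y+h,x:x+w],None,fx=k,fy=k,interpolation=cv2.INTER_CUBIC)
    for i in range(0,w,10): 
        cv2.putText(c,str(x+i),(i*k,8),0,.3,(0,0,255),1); cv2.line(c,(i*k,10),(i*k,14),(0,0,255),1)
    for j in range(10,h,10):
        cv2.putText(c,str(y+j),(0,j*k+3),0,.3,(0,0,255),1)
    return c
A=crop(t,50,140,160,130,3) # 480x390
B=crop(t,275,215,60,80,4)#240x320
C=crop(s,165,250,155,70,3)#465x210
D=crop(s,285,155,75,80,4)#300x320
o=np.zeros((600,800,3),np.uint8)
o[:390,:480]=A;o[:320,490:730]=B;o[390:600,:465]=C;
o[325:325+275,490:790]=D[:275]
cv2.imwrite("pics/c1.png",o)
E
```

```text
(no output)
```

View pics/c1.png

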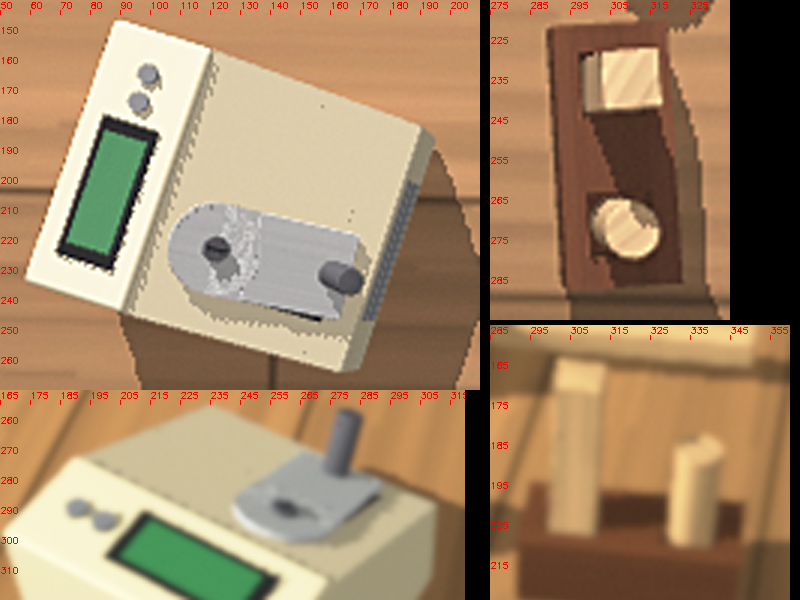

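The crops give the pixels I need:
- **Tester, top view:** flat-top corners (89.3,146.7), (120.7,156.7), (90.7,244), (58.7,232.7); front edge ends (190,182), (163.3,264); screw (121.7,223); stud top (166.3,233.3).
- **Rack, top view:** bar top (310.5,234.8), dowel top (310.7,272).
- **Side view:** stud top (281,258), screw (260.7,289), bar top (307.5,166).

```bash
cat > h.py <<'E'
import numpy as np
from plant import bot
from scipy.spatial.transform import Rotation as Ro
def ray(n,p,c=None):
    c=c or bot.get_calibration(n); f=210/np.tan(np.radians(c["vfov"]/2))
    d=Ro.from_euler("xyz",c["rotation"]).apply([(p[0]-c["cx"])/f,(p[1]-c["cy"])/f,1])
    return np.array(c["eye"]),d
def onz(n,p,z,c=None):
    e,d=ray(n,p,c); return e+d*(z-e[2])/d[2]
def proj(n,X,c=None):
    c=c or bot.get_calibration(n); f=210/np.tan(np.radians(c["vfov"]/2))
    q=Ro.from_euler("xyz",c["rotation"]).inv().apply(np.array(X)-c["eye"]); return q[:2]/q[2]*f+[c["cx"],c["cy"]]
def tri(p,q):
    (a,u),(b,v)=ray("top",p),ray("side",q)
    s=np.linalg.lstsq(np.c_[u,-v],b-a,rcond=None)[0]; A,B=a+u*s[0],b+v*s[1]
    return (A+B)/2,np.linalg.norm(A-B)
E
python3 - <<'E'
from h import *
np.set_printoptions(precision=1,suppress=True)
T={k:onz("top",p,z) for k,p,z in [("P1",(89.3,146.7),178),("P4",(58.7,232.7),178),("P2",(120.7,156.7),175),("P3",(90.7,244),175),("F1",(190,182),92),("F2",(163.3,264),92),("piv",(121.7,223),155.7),("stud",(166.3,233.3),152),("bar",(310.5,234.75),172),("dow",(310.7,272),122),
("r1",(289.7,221.7),55),("r2",(318.5,220.5),55),("r3",(323,285),55),("r4",(295,286.7),55)]}
for k in T: print(k,T[k])
print("tri piv",tri((121.7,223),(260.7,289)),"stud",tri((166.3,233.3),(281,258)),"bar",tri((310.5,234.75),(307.5,166)))
for a,b in [("P2","F1"),("P3","F2"),("P1","F1"),("P4","F2")]:
    d=T[b]-T[a]; print(a,b,np.hypot(*d[:2]),np.degrees(np.arctan2(-d[1],-d[0])))
for a,b in [("P1","P4"),("P2","P3"),("F1","F2"),("bar","dow"),("r1","r4"),("r2","r3")]:
    d=T[b]-T[a]; print(a,b,np.hypot(*d[:2]),np.degrees(np.arctan2(d[1],d[0])))
E
```

```text
P1 [730.2 271.8 178. ]
P4 [552.4 325.7 178. ]
P2 [711.5 207.7 175. ]
P3 [530.9 261.2 175. ]
F1 [672.5  75.2  92. ]
F2 [490.5 127.8  92. ]
piv [575.8 205.2 155.7]
stud [556.5 112.8 152. ]
bar [ 559.5 -186.7  172. ]
dow [ 481. -193.  122.]
r1 [ 591.2 -149.5   55. ]
r2 [ 595.4 -215.2   55. ]
r3 [ 449.2 -227.7   55. ]
r4 [ 444.1 -164.3   55. ]
tri piv (array([575. , 204.4, 158.4]), np.float64(1.4255583327415153)) stud (array([556.7, 113. , 151.4]), np.float64(0.368681735757235)) bar (array([ 559.6, -186.3,  175.2]), np.float64(0.25604362746370746))
P2 F1 138.15270789968065 73.56488667996403
P3 F2 139.39820137550473 73.13835874795541
P1 F1 204.94871066019672 73.64149101120529
P4 F2 207.42738177032552 72.62812912166312
P1 P4 185.7717121467554 163.12510588776692
P2 P3 188.3938488380086 163.49907376868128
F1 F2 189.43421367337316 163.874977196754
bar dow 78.79887346234256 -175.36502660525213
r1 r4 147.76369819345663 -174.24575084680697
r2 r3 146.67242661967447 -175.11895450043804
```

```bash
cat >> h.py <<'E'
import json
PH=np.radians(73.4); XT=np.array([np.cos(PH),np.sin(PH),0]); YT=np.array([-XT[1],XT[0],0]); ZW=np.array([0,0,1.])
C3,S3=np.cos(np.pi/6),.5
PX=C3*XT+S3*ZW; PZ=C3*ZW-S3*XT; PO=np.array([561.3,156.8,119.5])
def port(x,y,z): return PO+x*PX+y*YT+z*PZ
def pose():
    o=bot.get_obs(); return np.array(o["tool_pos"]),o["tcp_rot"][2]
def rows(way,start=None):
    "way: list of (x,y,z,yaw,nrows); prints jog rows, 2 decimals"
    p,w=start or pose(); p=np.array(p,float); out=[]
    for x,y,z,yaw,n in way:
        for i in range(n):
            k=n-i; d=(np.array([x,y,z])-p)/k; s=(w-yaw)/k
            X=np.array([np.cos(w),np.sin(w),0]);Y=np.array([np.sin(w),-np.cos(w),0])
            r=np.round(np.array([d@X,d@Y,-d[2]])/80,2); q=round(s/.1,2)
            out.append({"xyz":r.tolist(),"spin":q})
            p=p+80*(r[0]*X+r[1]*Y-r[2]*ZW); w-=q*.1
    for i in range(0,len(out),10): print(json.dumps(out[i:i+10]))
    print("end",p.round(1),round(w,3), "max",max(max(map(abs,r["xyz"]+[r["spin"]])) for r in out))
def pusher(a,gap=0):
    T=port(62-85*np.cos(a),-85*np.sin(a),51)
    t=np.sin(a)*C3*XT-np.cos(a)*YT; t/=np.linalg.norm(t)
    p=T-t*(19.5+gap); return [*(p-18*ZW),np.arctan2(t[1],t[0])]
E
python3 - <<'E'
from h import *
a=pusher(.1,14); print(a)
rows([(300,-230,235,0.0,8),(a[0],a[1],215,a[3],9),(*a[:3],a[3],3)])
E
```

```text
[np.float64(523.7498955751438), np.float64(117.95799583037659), np.float64(134.37961856869026), np.float64(-0.20304998293807622)]
[{"xyz": [0.36, -0.35, -0.07], "spin": 0.33}, {"xyz": [0.35, -0.36, -0.06], "spin": 0.33}, {"xyz": [0.34, -0.38, -0.07], "spin": 0.32}, {"xyz": [0.32, -0.38, -0.06], "spin": 0.33}, {"xyz": [0.31, -0.4, -0.07], "spin": 0.32}, {"xyz": [0.3, -0.41, -0.06], "spin": 0.33}, {"xyz": [0.28, -0.41, -0.07], "spin": 0.32}, {"xyz": [0.27, -0.42, -0.06], "spin": 0.33}, {"xyz": [0.31, -0.48, 0.03], "spin": 0.23}, {"xyz": [0.3, -0.49, 0.03], "spin": 0.22}]
[{"xyz": [0.29, -0.5, 0.03], "spin": 0.23}, {"xyz": [0.28, -0.5, 0.03], "spin": 0.22}, {"xyz": [0.27, -0.51, 0.03], "spin": 0.23}, {"xyz": [0.25, -0.52, 0.02], "spin": 0.22}, {"xyz": [0.24, -0.52, 0.03], "spin": 0.23}, {"xyz": [0.23, -0.53, 0.02], "spin": 0.22}, {"xyz": [0.22, -0.53, 0.03], "spin": 0.23}, {"xyz": [0.0, -0.0, 0.33], "spin": -0.0}, {"xyz": [0.0, -0.0, 0.34], "spin": -0.0}, {"xyz": [0.0, -0.0, 0.33], "spin": -0.0}]
end [523.6 117.9 134.7] -0.203 max 0.53
```

Emit:
jog_arm(
  targets=[
    {"xyz": [0.36,-0.35,-0.07],"spin": 0.33},
    {"xyz": [0.35,-0.36,-0.06],"spin": 0.33},
    {"xyz": [0.34,-0.38,-0.07],"spin": 0.32},
    {"xyz": [0.32,-0.38,-0.06],"spin": 0.33},
    {"xyz": [0.31,-0.4,-0.07],"spin": 0.32},
    {"xyz": [0.3,-0.41,-0.06],"spin": 0.33},
    {"xyz": [0.28,-0.41,-0.07],"spin": 0.32},
    {"xyz": [0.27,-0.42,-0.06],"spin": 0.33},
    {"xyz": [0.31,-0.48,0.03],"spin": 0.23},
    {"xyz": [0.3,-0.49,0.03],"spin": 0.22},
  ],
  gripper=0,
)

```text
time: 1.35
tool_pos: [349.9, -152.4, 230.4]
tcp_rot: [3.141, -0.0, -0.046]
contact_force: [0.6, -0.2, -0.2]
grip_width: 0.9
finger_force: 0.0
```

```bash
python3 - <<'E'
from h import *
a=pusher(.1,14)
rows([(a[0],a[1],215,a[3],10)])
E
```

```text
[{"xyz": [0.2, -0.35, 0.02], "spin": 0.16}, {"xyz": [0.2, -0.35, 0.02], "spin": 0.16}, {"xyz": [0.19, -0.35, 0.02], "spin": 0.16}, {"xyz": [0.18, -0.36, 0.02], "spin": 0.16}, {"xyz": [0.18, -0.36, 0.02], "spin": 0.15}, {"xyz": [0.17, -0.36, 0.02], "spin": 0.16}, {"xyz": [0.17, -0.37, 0.02], "spin": 0.15}, {"xyz": [0.16, -0.37, 0.02], "spin": 0.16}, {"xyz": [0.16, -0.37, 0.02], "spin": 0.15}, {"xyz": [0.15, -0.37, 0.01], "spin": 0.16}]
end [523.8 118.2 215.2] -0.203 max 0.37
```

Emit:
jog_arm(
  targets=[
    {"xyz": [0.2,-0.35,0.02],"spin": 0.16},
    {"xyz": [0.2,-0.35,0.02],"spin": 0.16},
    {"xyz": [0.19,-0.35,0.02],"spin": 0.16},
    {"xyz": [0.18,-0.36,0.02],"spin": 0.16},
    {"xyz": [0.18,-0.36,0.02],"spin": 0.15},
    {"xyz": [0.17,-0.36,0.02],"spin": 0.16},
    {"xyz": [0.17,-0.37,0.02],"spin": 0.15},
    {"xyz": [0.16,-0.37,0.02],"spin": 0.16},
    {"xyz": [0.16,-0.37,0.02],"spin": 0.15},
    {"xyz": [0.15,-0.37,0.01],"spin": 0.16},
  ],
)

```text
time: 2.6
tool_pos: [523.2, 118.0, 214.7]
tcp_rot: [3.141, 0.001, -0.203]
contact_force: [-0.4, 0.2, 0.2]
grip_width: 0.5
finger_force: 0.0
```

```bash
python3 - <<'E'
from h import *
a=pusher(.1,14)
way=[(*a[:3],a[3],3)]
for x in np.linspace(.05,1.65,27): way.append((*pusher(x)[:4],1))
rows(way)
E
```

```text
[{"xyz": [0.0, -0.0, 0.33], "spin": 0.0}, {"xyz": [0.0, -0.0, 0.34], "spin": 0.0}, {"xyz": [0.01, -0.0, 0.33], "spin": 0.0}, {"xyz": [0.12, -0.01, 0.01], "spin": 0.44}, {"xyz": [0.06, 0.01, -0.01], "spin": -0.54}, {"xyz": [0.07, 0.01, -0.0], "spin": -0.53}, {"xyz": [0.07, 0.01, -0.01], "spin": -0.54}, {"xyz": [0.06, 0.01, -0.01], "spin": -0.54}, {"xyz": [0.07, 0.01, -0.01], "spin": -0.55}, {"xyz": [0.06, 0.02, -0.01], "spin": -0.55}]
[{"xyz": [0.06, 0.01, -0.01], "spin": -0.56}, {"xyz": [0.07, 0.01, -0.02], "spin": -0.57}, {"xyz": [0.06, 0.01, -0.02], "spin": -0.57}, {"xyz": [0.06, 0.01, -0.02], "spin": -0.59}, {"xyz": [0.07, 0.02, -0.02], "spin": -0.59}, {"xyz": [0.06, 0.01, -0.02], "spin": -0.61}, {"xyz": [0.06, 0.01, -0.02], "spin": -0.61}, {"xyz": [0.06, 0.02, -0.03], "spin": -0.63}, {"xyz": [0.06, 0.01, -0.03], "spin": -0.63}, {"xyz": [0.06, 0.01, -0.02], "spin": -0.65}]
[{"xyz": [0.06, 0.02, -0.03], "spin": -0.66}, {"xyz": [0.06, 0.01, -0.03], "spin": -0.67}, {"xyz": [0.06, 0.02, -0.03], "spin": -0.68}, {"xyz": [0.05, 0.01, -0.03], "spin": -0.69}, {"xyz": [0.06, 0.02, -0.03], "spin": -0.69}, {"xyz": [0.06, 0.01, -0.04], "spin": -0.7}, {"xyz": [0.06, 0.02, -0.03], "spin": -0.71}, {"xyz": [0.05, 0.01, -0.03], "spin": -0.71}, {"xyz": [0.06, 0.02, -0.03], "spin": -0.71}, {"xyz": [0.06, 0.01, -0.04], "spin": -0.71}]
end [648.2 146.2 180.3] 1.372 max 0.71
```

Emit:
jog_arm(
  targets=[
    {"xyz": [0.0,0.0,0.33],"spin": 0.0},
    {"xyz": [0.0,0.0,0.34],"spin": 0.0},
    {"xyz": [0.01,0.0,0.33],"spin": 0.0},
    {"xyz": [0.12,-0.01,0.01],"spin": 0.44},
    {"xyz": [0.06,0.01,-0.01],"spin": -0.54},
    {"xyz": [0.07,0.01,0.0],"spin": -0.53},
    {"xyz": [0.07,0.01,-0.01],"spin": -0.54},
    {"xyz": [0.06,0.01,-0.01],"spin": -0.54},
    {"xyz": [0.07,0.01,-0.01],"spin": -0.55},
    {"xyz": [0.06,0.02,-0.01],"spin": -0.55},
  ],
)

```text
time: 3.85
tool_pos: [563.6, 106.6, 138.0]
tcp_rot: [3.142, 0.001, 0.081]
contact_force: [0.8, -0.3, 0.0]
grip_width: 0.5
finger_force: 0.0
```

Emit:
jog_arm(
  targets=[
    {"xyz": [0.06,0.01,-0.01],"spin": -0.56},
    {"xyz": [0.07,0.01,-0.02],"spin": -0.57},
    {"xyz": [0.06,0.01,-0.02],"spin": -0.57},
    {"xyz": [0.06,0.01,-0.02],"spin": -0.59},
    {"xyz": [0.07,0.02,-0.02],"spin": -0.59},
    {"xyz": [0.06,0.01,-0.02],"spin": -0.61},
    {"xyz": [0.06,0.01,-0.02],"spin": -0.61},
    {"xyz": [0.06,0.02,-0.03],"spin": -0.63},
    {"xyz": [0.06,0.01,-0.03],"spin": -0.63},
    {"xyz": [0.06,0.01,-0.02],"spin": -0.65},
  ],
)

```text
time: 5.1
tool_pos: [613.0, 114.0, 154.8]
tcp_rot: [-3.141, 0.001, 0.682]
contact_force: [-0.7, -0.4, 0.2]
grip_width: 0.5
finger_force: 0.0
```

```bash
python3 - <<'E'
from h import *
import cv2
rows([(*pusher(x)[:4],1) for x in np.linspace(1.1,1.66,10)])
t=bot.capture("top")[130:280,40:220]
s=bot.capture("side")[190:330,160:340]
cv2.imwrite("pics/c2.png",np.hstack([cv2.resize(t,(400,333)),cv2.resize(s,(400,333))]))
E
```

```text
[{"xyz": [0.07, 0.01, -0.03], "spin": -0.68}, {"xyz": [0.06, 0.02, -0.03], "spin": -0.68}, {"xyz": [0.06, 0.01, -0.03], "spin": -0.68}, {"xyz": [0.06, 0.02, -0.03], "spin": -0.7}, {"xyz": [0.06, 0.01, -0.04], "spin": -0.7}, {"xyz": [0.06, 0.02, -0.03], "spin": -0.71}, {"xyz": [0.06, 0.01, -0.03], "spin": -0.72}, {"xyz": [0.05, 0.02, -0.03], "spin": -0.72}, {"xyz": [0.06, 0.01, -0.04], "spin": -0.71}, {"xyz": [0.06, 0.02, -0.03], "spin": -0.72}]
end [648.9 146.9 180.4] 1.384 max 0.72
```

View pics/c2.png

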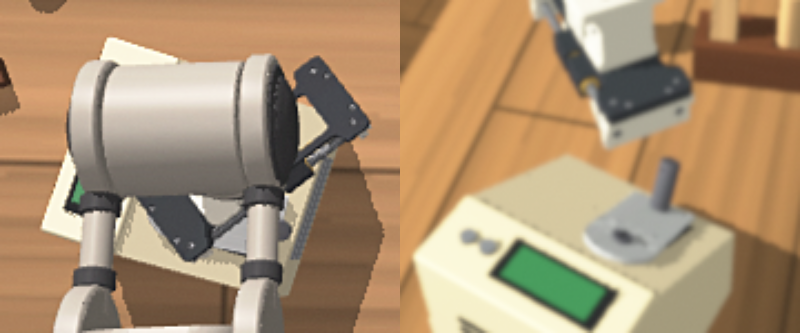

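The cover has not moved: the stud is still at side pixel about (280,258). The white gripper body shows above and behind it. I'll check where the TCP projects.

```bash
python3 - <<'E'
from h import *
import cv2
o=bot.get_obs();print(o["tool_pos"],o["tcp_rot"])
for n in("side","top"):
    p=np.array(o["tool_pos"]); print(n,proj(n,p),proj(n,p+[0,0,66]), proj(n,[556.6,113,151.5]))
t=bot.capture("side")[100:330,120:420]
for z in (0,66): cv2.circle(t,tuple(int(v) for v in proj("side",p+[0,0,z])-[120,100]),2,(0,0,255),-1)
w=bot.capture("wrist"); q=tuple(int(v) for v in proj("wrist",p)); print(q); cv2.circle(w,q,4,(0,0,255),1)
cv2.imwrite("pics/c3.png",np.hstack([cv2.resize(t,(480,368)),cv2.resize(w,None,fx=.57,fy=.57)[:,:319][:239]]) if 0 else np.vstack([cv2.resize(t,(480,368)),cv2.resize(w,(480,230))]))
E
```

```text
[613.18023189 114.10852935 154.86199433] [-3.14132125e+00  4.52928192e-04  6.80370044e-01]
side [254.39953623 252.57781953] [252.89047422 229.56972897] [281.125956   258.01104118]
top [166.37228483 206.096694  ] [160.37384573 203.51895869] [166.25582772 233.25401314]
(275, 240)
```

View pics/c3.png

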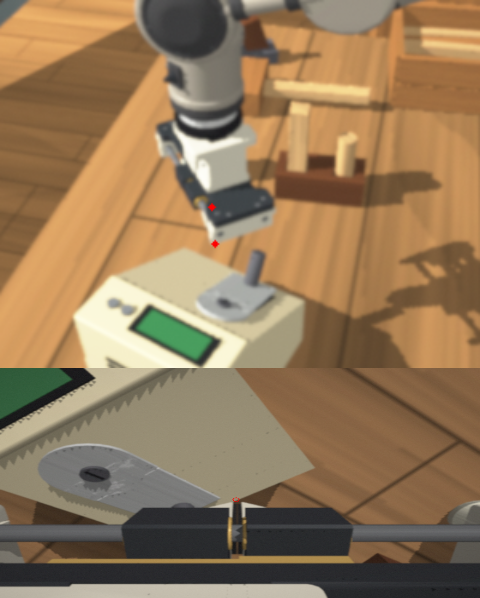

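The TCP projection is consistent, but the fingers look much slimmer than I assumed, so they may have slid past the stud. I'll look closely at the fingers and stud.

```bash
python3 - <<'E'
from h import *
import cv2
s=bot.capture("side")[195:300,200:330]; s0=cv2.imread("pics/side0.png")[230:300,230:320]
w=bot.capture("wrist")[190:360,130:420]
a=cv2.resize(s,(420,339),interpolation=2); b=cv2.resize(w,(580,340),interpolation=2); c=cv2.resize(s0,(330,257),interpolation=2)
o=np.zeros((600,800,3),np.uint8); o[:257,:330]=c; o[:257,340:340+318]=cv2.resize(s,(318,257),interpolation=2); o[258:598,:580]=b
cv2.imwrite("pics/c4.png",o)
E
```

```text
(no output)
```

View pics/c4.png

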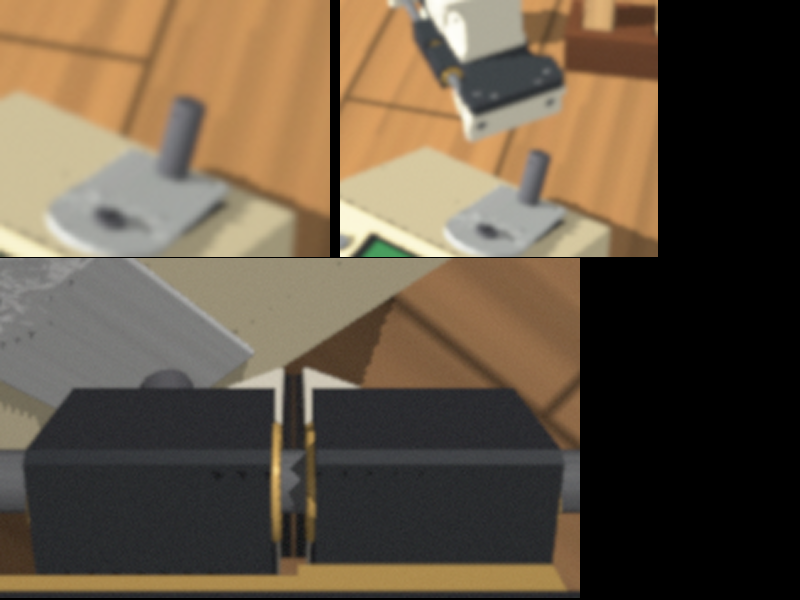

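```bash
python3 - <<'E'
from h import *
for a in(.0,.1,.2,.42,.6):
    T=port(62-85*np.cos(a),-85*np.sin(a),51);F=port(62-85*np.cos(a),-85*np.sin(a),6)
    print(a,T.round(),[proj(n,T).round() for n in("top","side","wrist")],proj("wrist",F).round())
P=pose()[0];print([proj("wrist",P+[0,0,z]).round() for z in(0,19,66)], bot.get_calibration("wrist")["eye"]-P, proj("wrist",port(62,0,6)))
E
```

```text
0.0 [548. 113. 152.] [array([166., 237.]), array([285., 259.]), array([214., 313.])] [205. 261.]
0.1 [557. 111. 152.] [array([167., 233.]), array([281., 257.]), array([224., 306.])] [213. 255.]
0.2 [565. 110. 153.] [array([168., 229.]), array([278., 256.]), array([233., 299.])] [221. 248.]
0.42 [583. 110. 156.] [array([168., 220.]), array([269., 253.]), array([251., 281.])] [237. 231.]
0.6 [598. 112. 160.] [array([167., 213.]), array([262., 251.]), array([262., 264.])] [246. 216.]
[array([275., 241.]), array([275., 254.]), array([275., 299.])] [ 58.50853891  46.03437208 192.24245299] [111.45833042 195.4969115 ]
```

Everything matches a cover still at about 0.1 rad. The thin, tapered fingertips slid past the low side of the stud. I'll redo the push deeper and centred on the stud, with the fingers slightly apart so they form a fork.

```bash
cat >> h.py <<'E'
def fork(a,gap=0,depth=24,off=17.5):
    T=port(62-85*np.cos(a),-85*np.sin(a),51)+[0,1,0]
    t=np.sin(a)*C3*XT-np.cos(a)*YT; t/=np.linalg.norm(t)
    p=T-t*(off+gap)+6*(XT-t*(XT@t)); return [*(p-depth*ZW),np.arctan2(t[1],t[0])]
E
python3 - <<'E'
from h import *
a=fork(.1,16);p,w=pose();print(a)
way=[(p[0],p[1],195,.45,2),(a[0],a[1],195,a[3],6),(*a[:3],a[3],2)]
for x in np.linspace(.02,1.68,30): way.append((*fork(x),1))
rows(way)
E
```

```text
[np.float64(524.9552990931633), np.float64(124.8126716515686), np.float64(128.37961856869026), np.float64(-0.20304998293807622)]
[{"xyz": [0.0, 0.0, -0.25], "spin": 1.14}, {"xyz": [0.0, 0.0, -0.25], "spin": 1.15}, {"xyz": [-0.15, -0.1, -0.0], "spin": 1.09}, {"xyz": [-0.17, -0.08, -0.0], "spin": 1.09}, {"xyz": [-0.17, -0.06, -0.0], "spin": 1.09}, {"xyz": [-0.18, -0.05, -0.0], "spin": 1.09}, {"xyz": [-0.18, -0.03, -0.0], "spin": 1.08}, {"xyz": [-0.19, -0.0, -0.0], "spin": 1.09}, {"xyz": [0.0, -0.0, 0.42], "spin": -0.0}, {"xyz": [0.0, -0.0, 0.41], "spin": -0.0}]
[{"xyz": [0.12, -0.02, 0.0], "spin": 0.69}, {"xyz": [0.06, 0.01, 0.0], "spin": -0.49}, {"xyz": [0.06, 0.01, 0.0], "spin": -0.5}, {"xyz": [0.05, 0.01, -0.0], "spin": -0.5}, {"xyz": [0.06, 0.01, -0.01], "spin": -0.5}, {"xyz": [0.06, 0.01, -0.01], "spin": -0.51}, {"xyz": [0.05, 0.01, -0.01], "spin": -0.51}, {"xyz": [0.06, 0.01, -0.01], "spin": -0.51}, {"xyz": [0.06, 0.01, -0.01], "spin": -0.52}, {"xyz": [0.05, 0.02, -0.02], "spin": -0.53}]
[{"xyz": [0.06, 0.01, -0.02], "spin": -0.53}, {"xyz": [0.05, 0.01, -0.01], "spin": -0.54}, {"xyz": [0.06, 0.01, -0.02], "spin": -0.55}, {"xyz": [0.05, 0.02, -0.02], "spin": -0.56}, {"xyz": [0.06, 0.01, -0.02], "spin": -0.57}, {"xyz": [0.05, 0.01, -0.03], "spin": -0.58}, {"xyz": [0.05, 0.02, -0.02], "spin": -0.58}, {"xyz": [0.06, 0.01, -0.03], "spin": -0.6}, {"xyz": [0.05, 0.02, -0.02], "spin": -0.61}, {"xyz": [0.05, 0.01, -0.03], "spin": -0.61}]
[{"xyz": [0.05, 0.02, -0.03], "spin": -0.63}, {"xyz": [0.06, 0.02, -0.02], "spin": -0.63}, {"xyz": [0.05, 0.01, -0.03], "spin": -0.64}, {"xyz": [0.05, 0.02, -0.03], "spin": -0.64}, {"xyz": [0.05, 0.02, -0.03], "spin": -0.66}, {"xyz": [0.06, 0.02, -0.03], "spin": -0.65}, {"xyz": [0.05, 0.01, -0.03], "spin": -0.66}, {"xyz": [0.05, 0.02, -0.03], "spin": -0.66}, {"xyz": [0.06, 0.02, -0.03], "spin": -0.66}, {"xyz": [0.05, 0.02, -0.03], "spin": -0.66}]
end [650.8 151.  175. ] 1.407 max 1.15
```

```bash
python3 - <<'E'
from h import *
a=fork(.1,16);p,w=pose()
rows([(p[0],p[1],195,.5,2),(a[0],a[1],195,-.04,6),(*a[:3],a[3],2)])
E
```

```text
[{"xyz": [0.0, 0.0, -0.25], "spin": 0.89}, {"xyz": [0.0, 0.0, -0.25], "spin": 0.9}, {"xyz": [-0.15, -0.11, -0.0], "spin": 0.9}, {"xyz": [-0.16, -0.09, -0.0], "spin": 0.9}, {"xyz": [-0.17, -0.08, -0.0], "spin": 0.9}, {"xyz": [-0.17, -0.06, -0.0], "spin": 0.9}, {"xyz": [-0.18, -0.05, -0.0], "spin": 0.9}, {"xyz": [-0.18, -0.04, -0.0], "spin": 0.9}, {"xyz": [0.0, 0.0, 0.42], "spin": 0.81}, {"xyz": [0.0, 0.0, 0.41], "spin": 0.82}]
end [524.8 125.2 128.6] -0.203 max 0.9
```

Emit:
jog_arm(
  targets=[
    {"xyz": [0.0,0.0,-0.25],"spin": 0.89},
    {"xyz": [0.0,0.0,-0.25],"spin": 0.9},
    {"xyz": [-0.15,-0.11,0.0],"spin": 0.9},
    {"xyz": [-0.16,-0.09,0.0],"spin": 0.9},
    {"xyz": [-0.17,-0.08,0.0],"spin": 0.9},
    {"xyz": [-0.17,-0.06,0.0],"spin": 0.9},
    {"xyz": [-0.18,-0.05,0.0],"spin": 0.9},
    {"xyz": [-0.18,-0.04,0.0],"spin": 0.9},
    {"xyz": [0.0,0.0,0.42],"spin": 0.81},
    {"xyz": [0.0,0.0,0.41],"spin": 0.82},
  ],
  gripper=13,
)

```text
time: 6.65
tool_pos: [525.0, 125.2, 128.6]
tcp_rot: [-3.141, -0.001, -0.206]
contact_force: [1.8, -0.9, -0.0]
grip_width: 12.2
finger_force: 0.0
```

Emit:
jog_arm(
  targets=[
    {"xyz": [0.12,-0.02,0.0],"spin": 0.69},
    {"xyz": [0.06,0.01,0.0],"spin": -0.49},
    {"xyz": [0.06,0.01,0.0],"spin": -0.5},
    {"xyz": [0.05,0.01,0.0],"spin": -0.5},
    {"xyz": [0.06,0.01,-0.01],"spin": -0.5},
    {"xyz": [0.06,0.01,-0.01],"spin": -0.51},
    {"xyz": [0.05,0.01,-0.01],"spin": -0.51},
    {"xyz": [0.06,0.01,-0.01],"spin": -0.51},
    {"xyz": [0.06,0.01,-0.01],"spin": -0.52},
    {"xyz": [0.05,0.02,-0.02],"spin": -0.53},
  ],
)

```text
time: 7.9
tool_pos: [574.7, 113.8, 134.4]
tcp_rot: [3.142, 0.0, 0.187]
contact_force: [0.5, 0.6, 0.8]
grip_width: 11.7
finger_force: 0.0
```

```bash
python3 - <<'E'
from h import *
import cv2
rows([(*fork(x)[:4],1) for x in np.linspace(.57,1.68,20)])
for a in(.1,.3,.5,.6): print(a,proj("side",port(62-85*np.cos(a),-85*np.sin(a),51)).round())
s=bot.capture("side")[195:300,200:330]; w=bot.capture("wrist")[100:360,60:460]
cv2.imwrite("pics/c5.png",np.hstack([cv2.resize(s,(320,260),interpolation=2),w]))
E
```

```text
[{"xyz": [0.03, 0.01, -0.01], "spin": -0.3}, {"xyz": [0.06, 0.01, -0.01], "spin": -0.55}, {"xyz": [0.06, 0.01, -0.02], "spin": -0.56}, {"xyz": [0.05, 0.02, -0.02], "spin": -0.57}, {"xyz": [0.06, 0.01, -0.02], "spin": -0.57}, {"xyz": [0.05, 0.01, -0.03], "spin": -0.59}, {"xyz": [0.06, 0.02, -0.02], "spin": -0.6}, {"xyz": [0.05, 0.01, -0.03], "spin": -0.6}, {"xyz": [0.05, 0.02, -0.02], "spin": -0.62}, {"xyz": [0.06, 0.02, -0.03], "spin": -0.63}]
[{"xyz": [0.05, 0.01, -0.03], "spin": -0.63}, {"xyz": [0.05, 0.02, -0.03], "spin": -0.64}, {"xyz": [0.06, 0.02, -0.03], "spin": -0.66}, {"xyz": [0.05, 0.01, -0.03], "spin": -0.66}, {"xyz": [0.06, 0.02, -0.03], "spin": -0.66}, {"xyz": [0.05, 0.02, -0.03], "spin": -0.67}, {"xyz": [0.05, 0.02, -0.03], "spin": -0.67}, {"xyz": [0.06, 0.01, -0.03], "spin": -0.68}, {"xyz": [0.05, 0.02, -0.03], "spin": -0.67}, {"xyz": [0.06, 0.02, -0.03], "spin": -0.67}]
end [650.5 151.3 175.2] 1.407 max 0.68
0.1 [281. 257.]
0.3 [274. 254.]
0.5 [266. 252.]
0.6 [262. 251.]
```

View pics/c5.png

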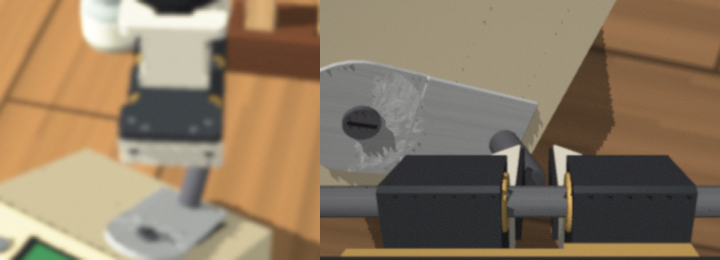

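The fork also went past without moving the stud. The finger gap and pixel rows suggest the fingertips sit well above the reported TCP. I'll check that numerically against the body height seen from the side.

```bash
python3 - <<'E'
from h import *
P,w=pose();X=np.array([np.cos(w),np.sin(w),0]);Y=np.array([np.sin(w),-np.cos(w),0])
print(P,w)
for z in(50,66,80,100,120): print(z,[proj("side",P+Z*z*0+ZW*z-95*Y+s*37.5*X).round() for s in(1,-1) for Z in [0]])
for z in(0,20,40,60): print("wrist tip",z,[proj("wrist",P+ZW*z+s*6*Y+9.5*X).round() for s in(-1,1)])
for a in(.1,.3,.55): print(a,proj("wrist",port(62-85*np.cos(a),-85*np.sin(a),6)).round(),proj("wrist",port(62-85*np.cos(a),-85*np.sin(a),51)).round())
print(bot.get_obs()["joint_positions"])
E
```

```text
[574.99935537 113.74236986 134.55731341] 0.18535048920666508
50 [array([248., 282.]), array([289., 284.])]
66 [array([248., 277.]), array([289., 278.])]
80 [array([247., 271.]), array([289., 273.])]
100 [array([247., 264.]), array([289., 266.])]
120 [array([246., 256.]), array([289., 258.])]
wrist tip 0 [array([266., 227.]), array([286., 227.])]
wrist tip 20 [array([264., 239.]), array([287., 239.])]
wrist tip 40 [array([263., 254.]), array([288., 254.])]
wrist tip 60 [array([261., 272.]), array([289., 272.])]
0.1 [244. 242.] [274. 284.]
0.3 [251. 220.] [283. 259.]
0.55 [253. 190.] [287. 226.]
[ 6.46756682e-02  5.02992455e-01  1.43822917e+00 -1.77194739e-04
  1.20004216e+00  1.45018571e+00]
```

```bash
python3 - <<'E'
from h import *
import cv2
cv2.imwrite("pics/w_a.png",bot.capture("wrist"))
E
```

Emit:
jog_arm(
  targets=[
    {"xyz": [0,0,-0.3],"spin": -0.3},
    {"xyz": [0,0,-0.3],"spin": -1},
    {"xyz": [0,0,-0.3],"spin": -1},
    {"xyz": [-0.2,0,0],"spin": -1},
    {"xyz": [-0.2,0,0],"spin": -1},
    {"xyz": [-0.1,0.1,0],"spin": -1},
    {"xyz": [0,0.1,0],"spin": -1},
    {"xyz": [0,0,0],"spin": -1},
    {"xyz": [0,0,0],"spin": -1},
    {"xyz": [0,0,0],"spin": -1},
  ],
)

```text
time: 9.3
tool_pos: [549.2, 82.4, 206.4]
tcp_rot: [-3.141, 0.0, 1.117]
contact_force: [-0.2, -0.3, -0.2]
grip_width: 12.1
finger_force: 0.0
```

```bash
python3 - <<'E'
from h import *
import cv2
a=cv2.imread("pics/w_a.png").astype(int);b=bot.capture("wrist");cv2.imwrite("pics/w_b.png",b);b=b.astype(int)
d=np.abs(cv2.blur((a-b).astype(np.float32),(3,3))).max(2)
for r in range(200,300,4): print(r,"".join("#" if d[r,c]<8 else "." for c in range(226,326,2)))
P,w=pose();print(P,w)
s=bot.capture("side");cv2.imwrite("pics/s_b.png",s)
m=(np.abs(s.astype(int)-cv2.imread("pics/side0.png").astype(int)).max(2)>40)
for z in(0,20,40,66): print(z,proj("side",P+ZW*z))
c0=int(proj("side",P)[0]);r0=int(proj("side",P)[1])
for r in range(r0-60,r0+20,2): print(r,"".join("#" if m[r,c] else "." for c in range(c0-40,c0+41)))
E
```

```text
200 ......................................#...........
204 .....................................#............
208 ..................................................
212 ..................................................
216 ..................................................
220 ..................................................
224 ..................................................
228 ..................................................
232 ..................................................
236 ..................................................
240 ..................................................
244 ..................................................
248 ..............##..................###.............
252 ........########.................##########.......
256 ################.................###############..
260 ##########.####..................#################
264 #########..####..................#################
268 #########..####..#...............#################
272 ########....###..#...............#################
276 ########.....##..#...............#######...#######

[... 3196 characters left out ...]
............
233 .................................................................................
235 .................................................................................
237 .................................................................................
239 .................................................................................
241 .................................................................................
243 .................................................................................
245 .................................................................................
247 .................................................................................
```

The wrist and side silhouettes agree with both passes missing: the fingertips really end about 30 mm above the reported TCP. So I'll take real tip z = reported z + 30 and repeat the push lower.

```bash
python3 - <<'E'
from h import *
a=fork(.1,16,44)
way=[(a[0],a[1],165,.17,10),(*a[:3],a[3],4)]
for x in np.linspace(.02,1.68,26): way.append((*fork(x,0,44),1))
rows(way)
E
```

```text
[{"xyz": [0.03, -0.05, 0.05], "spin": 0.95}, {"xyz": [0.03, -0.05, 0.05], "spin": 0.94}, {"xyz": [0.02, -0.06, 0.05], "spin": 0.95}, {"xyz": [0.02, -0.06, 0.05], "spin": 0.94}, {"xyz": [0.01, -0.06, 0.05], "spin": 0.95}, {"xyz": [0.01, -0.06, 0.05], "spin": 0.94}, {"xyz": [0.0, -0.06, 0.05], "spin": 0.95}, {"xyz": [-0.0, -0.06, 0.06], "spin": 0.94}, {"xyz": [-0.01, -0.06, 0.05], "spin": 0.95}, {"xyz": [-0.01, -0.06, 0.06], "spin": 0.94}]
[{"xyz": [-0.0, -0.0, 0.18], "spin": 0.93}, {"xyz": [-0.0, -0.0, 0.18], "spin": 0.93}, {"xyz": [-0.0, -0.0, 0.17], "spin": 0.94}, {"xyz": [-0.0, -0.0, 0.18], "spin": 0.93}, {"xyz": [0.12, -0.02, -0.0], "spin": 0.7}, {"xyz": [0.06, 0.01, -0.0], "spin": -0.58}, {"xyz": [0.07, 0.01, -0.01], "spin": -0.58}, {"xyz": [0.07, 0.01, -0.0], "spin": -0.58}, {"xyz": [0.06, 0.01, -0.01], "spin": -0.58}, {"xyz": [0.07, 0.02, -0.01], "spin": -0.59}]
[{"xyz": [0.06, 0.01, -0.02], "spin": -0.6}, {"xyz": [0.07, 0.01, -0.01], "spin": -0.6}, {"xyz": [0.06, 0.02, -0.02], "spin": -0.61}, {"xyz": [0.07, 0.01, -0.02], "spin": -0.63}, {"xyz": [0.06, 0.01, -0.02], "spin": -0.63}, {"xyz": [0.06, 0.02, -0.02], "spin": -0.64}, {"xyz": [0.07, 0.01, -0.03], "spin": -0.66}, {"xyz": [0.06, 0.02, -0.03], "spin": -0.67}, {"xyz": [0.06, 0.02, -0.02], "spin": -0.68}, {"xyz": [0.06, 0.01, -0.03], "spin": -0.7}]
[{"xyz": [0.06, 0.02, -0.03], "spin": -0.71}, {"xyz": [0.06, 0.02, -0.04], "spin": -0.72}, {"xyz": [0.07, 0.02, -0.03], "spin": -0.73}, {"xyz": [0.06, 0.02, -0.03], "spin": -0.74}, {"xyz": [0.06, 0.02, -0.04], "spin": -0.75}, {"xyz": [0.06, 0.02, -0.03], "spin": -0.76}, {"xyz": [0.06, 0.02, -0.04], "spin": -0.76}, {"xyz": [0.06, 0.02, -0.03], "spin": -0.77}, {"xyz": [0.06, 0.02, -0.04], "spin": -0.76}, {"xyz": [0.07, 0.02, -0.03], "spin": -0.77}]
end [650.7 151.2 155.2] 1.407 max 0.95
```

Emit:
jog_arm(
  targets=[
    {"xyz": [0.03,-0.05,0.05],"spin": 0.95},
    {"xyz": [0.03,-0.05,0.05],"spin": 0.94},
    {"xyz": [0.02,-0.06,0.05],"spin": 0.95},
    {"xyz": [0.02,-0.06,0.05],"spin": 0.94},
    {"xyz": [0.01,-0.06,0.05],"spin": 0.95},
    {"xyz": [0.01,-0.06,0.05],"spin": 0.94},
    {"xyz": [0.0,-0.06,0.05],"spin": 0.95},
    {"xyz": [0.0,-0.06,0.06],"spin": 0.94},
    {"xyz": [-0.01,-0.06,0.05],"spin": 0.95},
    {"xyz": [-0.01,-0.06,0.06],"spin": 0.94},
  ],
)

```text
time: 10.65
tool_pos: [525.3, 124.6, 164.8]
tcp_rot: [3.141, 0.0, 0.164]
contact_force: [0.1, 1.1, 0.2]
grip_width: 11.8
finger_force: 0.0
```

Emit:
jog_arm(
  targets=[
    {"xyz": [0,0,0.18],"spin": 0.93},
    {"xyz": [0,0,0.18],"spin": 0.93},
    {"xyz": [0,0,0.17],"spin": 0.94},
    {"xyz": [0,0,0.18],"spin": 0.93},
    {"xyz": [0.12,-0.02,0],"spin": 0.7},
    {"xyz": [0.06,0.01,0],"spin": -0.58},
    {"xyz": [0.07,0.01,-0.01],"spin": -0.58},
    {"xyz": [0.07,0.01,0],"spin": -0.58},
    {"xyz": [0.06,0.01,-0.01],"spin": -0.58},
    {"xyz": [0.07,0.02,-0.01],"spin": -0.59},
  ],
)

```text
time: 11.9
tool_pos: [559.3, 115.2, 109.8]
tcp_rot: [3.141, 0.003, 0.017]
contact_force: [-2.0, 0.4, -1.4]
grip_width: 12.0
finger_force: 1.1
```

```bash
python3 - <<'E'
from h import *
import cv2
print(bot.get_obs()["contact_force"])
s=bot.capture("top");b=cv2.imread("pics/top0.png")
w=bot.capture("wrist");cv2.imwrite("pics/w_c.png",w)
for a in (.1,.2,.3,.4,.5): print(a,proj("wrist",port(62-85*np.cos(a),-85*np.sin(a),6)).round(),proj("wrist",port(62,0,6)).round())
# plate end corners for candidate a
g=cv2.cvtColor(w,cv2.COLOR_BGR2HSV); m=((g[...,1]<40)&(g[...,2]>90)&(g[...,2]<190))
for r in range(100,250,6): print(r,"".join("#" if m[r,c] else "." for c in range(40,380,5)))
E
```

```text
[-2.03420066  0.38260869 -1.3631866 ]
0.1 [246. 239.] [ 80. 244.]
0.2 [248. 226.] [ 80. 244.]
0.3 [249. 213.] [ 80. 244.]
0.4 [248. 199.] [ 80. 244.]
0.5 [246. 185.] [ 80. 244.]
100 ....................................................................
106 ....................................................................
112 ....................................................................
118 ....................................................................
124 ....................................................................
130 ....................................................................
136 ....................................................................
142 ....................................................................
148 ......................................#...####......................
154 ............................##..##############......................
160 ..................############################......................
166 ......########################################......................
172 ##########################################
[... 202 characters left out ...]
##################.##......................
196 ############################################.#......................
202 #######################################.#####.......................
208 #######################################..#####......................
214 #######################################...######....................
220 ########################################...#######..................
226 #####......##############################...####....................
232 ###.........##############################...##.....................
238 ###.........###############################.........................
244 ##..........#################################.......................
```

Contact now shows about 2 N, and the plate is turning, to roughly 0.4 rad. I'll continue the arc.

Emit:
jog_arm(
  targets=[
    {"xyz": [0.06,0.01,-0.02],"spin": -0.6},
    {"xyz": [0.07,0.01,-0.01],"spin": -0.6},
    {"xyz": [0.06,0.02,-0.02],"spin": -0.61},
    {"xyz": [0.07,0.01,-0.02],"spin": -0.63},
    {"xyz": [0.06,0.01,-0.02],"spin": -0.63},
    {"xyz": [0.06,0.02,-0.02],"spin": -0.64},
    {"xyz": [0.07,0.01,-0.03],"spin": -0.66},
    {"xyz": [0.06,0.02,-0.03],"spin": -0.67},
    {"xyz": [0.06,0.02,-0.02],"spin": -0.68},
    {"xyz": [0.06,0.01,-0.03],"spin": -0.7},
  ],
)

```text
time: 13.25
tool_pos: [610.9, 118.7, 127.7]
tcp_rot: [-3.142, 0.002, 0.659]
contact_force: [-0.7, -2.8, -1.9]
grip_width: 11.9
finger_force: 1.5
```

Emit:
jog_arm(
  targets=[
    {"xyz": [0.06,0.02,-0.03],"spin": -0.71},
    {"xyz": [0.06,0.02,-0.04],"spin": -0.72},
    {"xyz": [0.07,0.02,-0.03],"spin": -0.73},
    {"xyz": [0.06,0.02,-0.03],"spin": -0.74},
    {"xyz": [0.06,0.02,-0.04],"spin": -0.75},
    {"xyz": [0.06,0.02,-0.03],"spin": -0.76},
    {"xyz": [0.06,0.02,-0.04],"spin": -0.76},
    {"xyz": [0.06,0.02,-0.03],"spin": -0.77},
    {"xyz": [0.06,0.02,-0.04],"spin": -0.76},
    {"xyz": [0.07,0.02,-0.03],"spin": -0.77},
  ],
)

```text
time: 14.5
tool_pos: [651.1, 150.3, 155.5]
tcp_rot: [3.141, 0.002, 1.406]
contact_force: [0.1, -3.4, 1.2]
grip_width: 12.0
finger_force: 1.7
```

```bash
python3 - <<'E'
from h import *
import cv2
print(bot.get_obs()["contact_force"],pose())
s=bot.capture("side");w=bot.capture("wrist");cv2.imwrite("pics/w_d.png",w);cv2.imwrite("pics/s_d.png",s)
cv2.imwrite("pics/c6.png",np.hstack([cv2.resize(s[170:330,150:350],(400,320),interpolation=2),cv2.resize(w,(400,300))[:, :].repeat(1,0) if 0 else cv2.copyMakeBorder(cv2.resize(w,(400,300)),0,20,0,0,0)]))
for a in(1.3,1.5,1.6,1.7): print(a,[proj(n,port(62-85*np.cos(a),-85*np.sin(a),z)).round() for n in("side","wrist") for z in(6,51)])
E
```

```text
[ 0.10341086 -3.41838775  1.23679317] (array([651.10850081, 150.33391671, 155.49826465]), np.float64(1.4061757038124214))
1.3 [array([231., 271.]), array([236., 250.]), array([267., 217.]), array([261., 278.])]
1.5 [array([225., 272.]), array([230., 251.]), array([275., 198.]), array([269., 260.])]
1.6 [array([223., 273.]), array([228., 252.]), array([277., 187.]), array([271., 250.])]
1.7 [array([220., 274.]), array([225., 253.]), array([277., 176.]), array([271., 239.])]
```

View pics/c6.png

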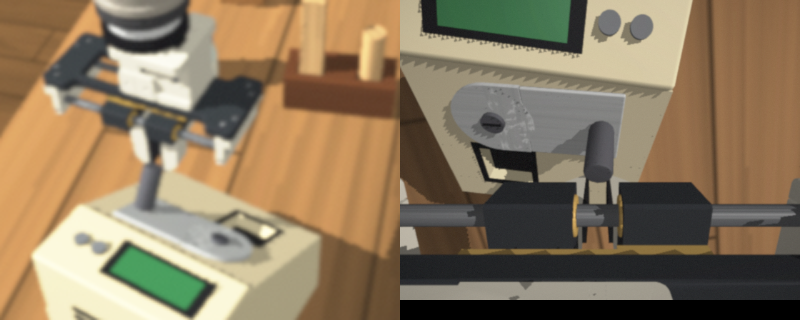

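The view shows the cover swung to about 1.7 rad and the port fully visible (wrist crop about (505,165)). In the side crop the fingertips are near (143,172) and (168,168). Next is the bar: go above it with the fingers partly open.

```bash
python3 - <<'E'
from h import *
p,w=pose()
for z in(0,20,30,40): print(z,proj("side",p+ZW*z).round(1))
rows([(p[0]-8,p[1]-32,172,1.43,1),(559.5,-186.7,172,1.658,9)])
E
```

```text
0 [231.  262.1]
20 [230.2 255.4]
30 [229.8 251.9]
40 [229.4 248.4]
[{"xyz": [-0.41, -0.03, -0.2], "spin": -0.25}, {"xyz": [-0.44, -0.06, -0.0], "spin": -0.25}, {"xyz": [-0.43, -0.07, -0.0], "spin": -0.25}, {"xyz": [-0.43, -0.08, -0.0], "spin": -0.25}, {"xyz": [-0.43, -0.09, -0.0], "spin": -0.25}, {"xyz": [-0.43, -0.1, -0.0], "spin": -0.26}, {"xyz": [-0.43, -0.11, -0.0], "spin": -0.25}, {"xyz": [-0.42, -0.12, -0.0], "spin": -0.26}, {"xyz": [-0.42, -0.13, -0.0], "spin": -0.25}, {"xyz": [-0.42, -0.14, -0.0], "spin": -0.26}]
end [ 559.4 -186.4  171.7] 1.658 max 0.44
```

Emit:
jog_arm(
  targets=[
    {"xyz": [-0.41,-0.03,-0.2],"spin": -0.25},
    {"xyz": [-0.44,-0.06,0],"spin": -0.25},
    {"xyz": [-0.43,-0.07,0],"spin": -0.25},
    {"xyz": [-0.43,-0.08,0],"spin": -0.25},
    {"xyz": [-0.43,-0.09,0],"spin": -0.25},
    {"xyz": [-0.43,-0.1,0],"spin": -0.26},
    {"xyz": [-0.43,-0.11,0],"spin": -0.25},
    {"xyz": [-0.42,-0.12,0],"spin": -0.26},
    {"xyz": [-0.42,-0.13,0],"spin": -0.25},
    {"xyz": [-0.42,-0.14,0],"spin": -0.26},
  ],
  gripper=55,
)

```text
time: 15.85
tool_pos: [559.4, -187.1, 171.4]
tcp_rot: [3.141, -0.0, 1.658]
contact_force: [-0.2, 0.3, 0.2]
grip_width: 50.3
finger_force: 0.0
```

```bash
python3 - <<'E'
from h import *
import cv2
p,w=pose();print(p,w)
c=bot.get_calibration("wrist");im=bot.capture("wrist");cv2.imwrite("pics/w_e.png",im)
q=proj("wrist",[559.5,-186.7,172],c);print(q, proj("wrist",[481,-193,122],c))
g=cv2.cvtColor(im,cv2.COLOR_BGR2HSV)
print(g[int(q[1])-10,int(q[0])],im[int(q[1])-10,int(q[0])])
x,y=map(int,q)
for r in range(y-70,min(y+70,420),5): print(r,"".join("#" if (im[r,c2].min()>120) else "+" if im[r,c2].max()>110 else "." for c2 in range(x-90,x+90,3)))
E
```

```text
[ 559.39505312 -187.11432284  171.36244809] 1.6576259578417334
[275.3101427  239.98846419] [169.04279993 215.27882662]
[ 17 102 222] [133 182 222]
169 ............................................++++++++.+++++++
174 ............................................++++++++.+++++++
179 +++++++++.................+++++++++++.......++++++++++++++++
184 ++++###++.................++++++++++++......+++++++.++++++++
189 +#######+.................++++++++++++......+++++++.++++.+..
194 ########+................++++++++++++++.....+++++...........
199 ######+..................+++++++++++++++....+...............
204 #####+...................+++++++++++++++..................+.
209 ####....................+++++++++++++++++................+..
214 +++.....................+++++++++++++++++...................
219 ++......................+################...................
224 +......................++################.+.................
229 ++++++++++++++++.++++++++##+#############+..................
234 +++++++++++++++++++++++++####+###########+..................
239 +++++++++++++++++++++++++##############
[... 166 characters left out ...]
+...+++++++++++###+++#########++++++++..+#########
259 +++++++++++...+++++++++++####+++++######++++++++...#########
264 ++++++++++....+++++++++++++++++++++++++++++++++.....+#######
269 +++++++++.....+++++++++++++++++++++++++++++++++......+++++++
274 ++++++++......+++++++++++++++++++++++++++++++++......+++++++
279 ++++++++......+++++++++++++++++++++++++++++++++.......++++++
284 +++++++.......+++++++++++++++++++++++++++++++++........+++++
289 ............................................................
294 ............................................................
299 ++++++++++++++++++++++++++++++++++++++++++++++#++#+#+##.....
304 #######################################################.....
```

The bar's top is centred about 9 px (5 mm) toward tool +y. I'll shift by 4 mm and descend 78 mm.

Emit:
jog_arm(
  targets=[
    {"xyz": [0,0.05,0.1],"spin": 0},
    {"xyz": [0,0,0.12],"spin": 0},
    {"xyz": [0,0,0.12],"spin": 0},
    {"xyz": [0,0,0.12],"spin": 0},
    {"xyz": [0,0,0.12],"spin": 0},
    {"xyz": [0,0,0.12],"spin": 0},
    {"xyz": [0,0,0.12],"spin": 0},
    {"xyz": [0,0,0.1],"spin": 0},
    {"xyz": [0,0,0.06],"spin": 0},
    {"xyz": [0,0,0],"spin": 0},
  ],
)

```text
time: 17.15
tool_pos: [563.6, -186.0, 92.6]
tcp_rot: [-3.141, -0.0, 1.661]
contact_force: [-0.1, -0.2, -0.2]
grip_width: 50.5
finger_force: 0.0
```

Emit:
jog_arm(
  targets=[
    {"xyz": [0,0,0],"spin": 0},
    {"xyz": [0,0,0],"spin": 0},
    {"xyz": [0,0,0],"spin": 0},
    {"xyz": [0,0,0],"spin": 0},
    {"xyz": [0,0,0],"spin": 0},
    {"xyz": [0,0,0],"spin": 0},
    {"xyz": [0,0,0],"spin": 0},
    {"xyz": [0,0,0],"spin": 0},
    {"xyz": [0,0,0],"spin": 0},
    {"xyz": [0,0,0],"spin": 0},
  ],
  gripper=0,
)

```text
time: 18.4
tool_pos: [563.8, -186.0, 93.1]
tcp_rot: [3.141, 0.0, 1.661]
contact_force: [-1.3, -0.3, 1.7]
grip_width: 29.9
finger_force: 30.0
```

Grip confirmed at 29.9 mm and 30 N. Since the tool stays vertical, I'll tilt the bar about 30° inside the grip by dragging it against the pocket's edge.

Emit:
jog_arm(
  targets=[
    {"xyz": [0,0,-0.12],"spin": 0},
    {"xyz": [0,0,-0.12],"spin": 0},
    {"xyz": [-0.04,0,-0.11],"spin": 0},
    {"xyz": [-0.13,0,-0.01],"spin": 0},
    {"xyz": [-0.13,0,0],"spin": 0},
    {"xyz": [-0.13,0,0.01],"spin": 0},
    {"xyz": [-0.12,0,0.02],"spin": 0},
    {"xyz": [-0.12,0,0.03],"spin": 0},
    {"xyz": [-0.12,0,0.04],"spin": 0},
    {"xyz": [-0.05,0,0.02],"spin": 0},
  ],
)

```text
time: 19.65
tool_pos: [569.8, -253.8, 111.8]
tcp_rot: [3.142, 0.0, 1.66]
contact_force: [1.5, 3.5, 2.2]
grip_width: 30.1
finger_force: 30.0
```

```bash
python3 - <<'E'
from h import *
import cv2
p,w=pose();o=bot.get_obs();print(p,w,o["contact_force"],o["grip_width"],o["finger_force"])
s=bot.capture("side");cv2.imwrite("pics/s_f.png",s)
G=p+ZW*49;X=np.array([np.cos(w),np.sin(w),0]);k=s[120:240,270:370].copy()
k=cv2.resize(k,None,fx=5,fy=5,interpolation=2)
for th,col in((0,(255,0,0)),(20,(0,255,0)),(30,(0,0,255))):
    t=np.radians(th);u=-np.sin(t)*X+np.cos(t)*ZW
    a,b=[proj("side",G+L*u) for L in(-130,30)];print(th,a.round(),b.round())
    cv2.line(k,*[tuple(int(v) for v in (q-[270,120])*5) for q in(a,b)],col,1)
cv2.imwrite("pics/c7.png",k)
E
```

```text
[ 569.84750755 -253.81483256  111.82771019] 1.6601992332441848 [1.45052625 3.53335645 2.23060342] 30.113644439275255 30.00001609325409
0 [306. 193.] [309. 146.]
20 [305. 201.] [309. 145.]
30 [304. 203.] [309. 144.]
```

View pics/c7.png

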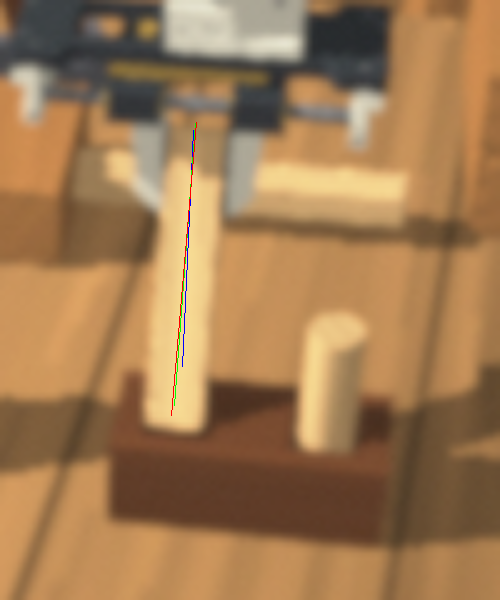

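```bash
python3 - <<'E'
from h import *
p,w=pose();G=p+ZW*49;X=np.array([np.cos(w),np.sin(w),0])
for th in(15,20,25,30,35):
    t=np.radians(th);u=-np.sin(t)*X+np.cos(t)*ZW;n=np.cos(t)*X+np.sin(t)*ZW
    print(th,[((proj("side",G-L*u+15*n)-[270,120])*5).round() for L in(125,130,135)])
g=port(0,0,170)-49*ZW;q=p-25*X+43*ZW
rows([(*q,w,4),(q[0],q[1],218,w-.05,2),(*g,1.281,14)])
E
```

```text
15 [array([175., 401.]), array([174., 409.]), array([174., 417.])]
20 [array([173., 406.]), array([173., 415.]), array([172., 423.])]
25 [array([172., 410.]), array([171., 418.]), array([171., 427.])]
30 [array([171., 412.]), array([170., 421.]), array([169., 430.])]
35 [array([169., 412.]), array([169., 421.]), array([168., 430.])]
[{"xyz": [-0.08, -0.0, -0.13], "spin": 0.0}, {"xyz": [-0.08, -0.0, -0.14], "spin": 0.0}, {"xyz": [-0.08, -0.0, -0.13], "spin": 0.0}, {"xyz": [-0.07, -0.0, -0.14], "spin": 0.0}, {"xyz": [-0.0, -0.0, -0.39], "spin": 0.25}, {"xyz": [-0.0, 0.0, -0.4], "spin": 0.25}, {"xyz": [0.32, -0.02, 0.0], "spin": 0.24}, {"xyz": [0.32, -0.03, 0.0], "spin": 0.23}, {"xyz": [0.32, -0.03, 0.0], "spin": 0.24}, {"xyz": [0.31, -0.04, 0.0], "spin": 0.23}]
[{"xyz": [0.31, -0.05, 0.0], "spin": 0.24}, {"xyz": [0.31, -0.06, 0.0], "spin": 0.23}, {"xyz": [0.31, -0.06, 0.0], "spin": 0.24}, {"xyz": [0.31, -0.07, 0.0], "spin": 0.23}, {"xyz": [0.31, -0.08, 0.0], "spin": 0.24}, {"xyz": [0.31, -0.08, 0.0], "spin": 0.23}, {"xyz": [0.3, -0.09, 0.0], "spin": 0.24}, {"xyz": [0.3, -0.1, 0.0], "spin": 0.23}, {"xyz": [0.3, -0.11, 0.0], "spin": 0.24}, {"xyz": [0.3, -0.11, 0.0], "spin": 0.23}]
end [537.2  75.4 218.1] 1.281 max 0.4
```

Emit:
jog_arm(
  targets=[
    {"xyz": [-0.08,0,-0.13],"spin": 0},
    {"xyz": [-0.08,0,-0.14],"spin": 0},
    {"xyz": [-0.08,0,-0.13],"spin": 0},
    {"xyz": [-0.07,0,-0.14],"spin": 0},
    {"xyz": [0,0,-0.39],"spin": 0.25},
    {"xyz": [0,0,-0.4],"spin": 0.25},
    {"xyz": [0.32,-0.02,0],"spin": 0.24},
    {"xyz": [0.32,-0.03,0],"spin": 0.23},
    {"xyz": [0.32,-0.03,0],"spin": 0.24},
    {"xyz": [0.31,-0.04,0],"spin": 0.23},
  ],
)

```text
time: 20.95
tool_pos: [561.9, -175.6, 219.2]
tcp_rot: [3.141, 0.001, 1.516]
contact_force: [0.3, -0.1, -1.0]
grip_width: 29.7
finger_force: 30.0
```

Emit:
jog_arm(
  targets=[
    {"xyz": [0.31,-0.05,0],"spin": 0.24},
    {"xyz": [0.31,-0.06,0],"spin": 0.23},
    {"xyz": [0.31,-0.06,0],"spin": 0.24},
    {"xyz": [0.31,-0.07,0],"spin": 0.23},
    {"xyz": [0.31,-0.08,0],"spin": 0.24},
    {"xyz": [0.31,-0.08,0],"spin": 0.23},
    {"xyz": [0.3,-0.09,0],"spin": 0.24},
    {"xyz": [0.3,-0.1,0],"spin": 0.23},
    {"xyz": [0.3,-0.11,0],"spin": 0.24},
    {"xyz": [0.3,-0.11,0],"spin": 0.23},
  ],
)

```text
time: 22.2
tool_pos: [537.0, 77.0, 219.2]
tcp_rot: [3.141, 0.0, 1.281]
contact_force: [0.1, -0.7, -0.8]
grip_width: 30.1
finger_force: 30.0
```

```bash
python3 - <<'E'
from h import *
import cv2
p,w=pose();o=bot.get_obs();print(p,w,o["contact_force"],o["grip_width"])
s=bot.capture("side");cv2.imwrite("pics/s_g.png",s);wi=bot.capture("wrist");cv2.imwrite("pics/w_g.png",wi)
k=cv2.resize(s[150:330,180:330],None,fx=3,fy=3,interpolation=2);G=p+ZW*49
for th,col in((25,(0,255,0)),(30,(0,0,255)),(35,(255,0,0))):
    t=np.radians(th);u=-np.sin(t)*XT+np.cos(t)*ZW
    a,b=[proj("side",G+L*u) for L in(-130,30)]
    cv2.line(k,*[tuple(int(v) for v in (q-[180,150])*3) for q in(a,b)],col,1)
for x,y in((23,23),(23,-23),(-23,-23),(-23,23)): cv2.circle(k,tuple(int(v) for v in (proj("side",port(x,y,0))-[180,150])*3),2,(0,0,255),-1)
for x,y in((23,23),(23,-23),(-23,-23),(-23,23)): cv2.circle(wi,tuple(int(v) for v in proj("wrist",port(x,y,0))),2,(0,0,255),-1)
o=np.zeros((540,800,3),np.uint8);o[:,:450]=k;o[:420,450:]=wi[:,100:450];cv2.imwrite("pics/c8.png",o)
E
```

```text
[537.02433365  76.9934066  219.2118073 ] 1.2809274971166036 [ 0.08690913 -0.65954553 -0.78769206] 30.097412094638226
```

View pics/c8.png

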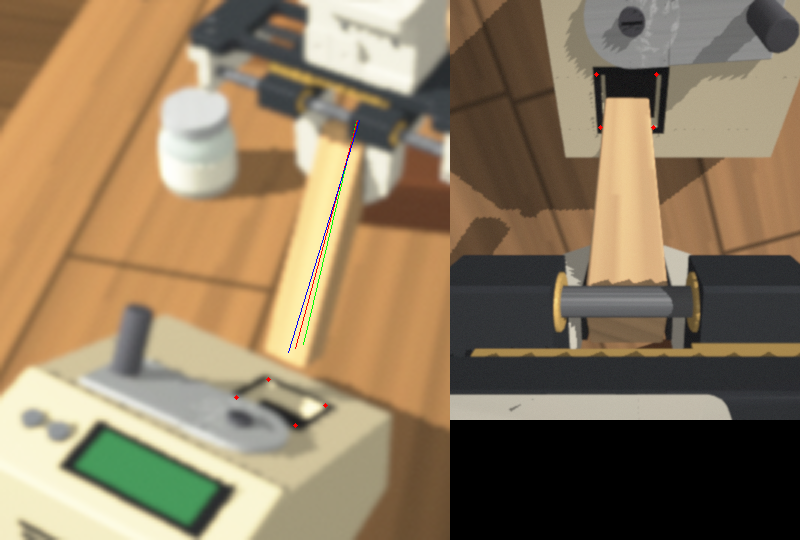

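The bar is tilted close to the 30° line, and its end is centred over the uncovered port (red dots about (235–326, 378–425) in the side crop). I'll insert along the port axis.

Emit:
jog_arm(
  targets=[
    {"xyz": [0.04,0,0.09],"spin": 0},
    {"xyz": [0.05,0,0.09],"spin": 0},
    {"xyz": [0.05,0,0.09],"spin": 0},
    {"xyz": [0.05,0,0.09],"spin": 0},
    {"xyz": [0.05,0,0.09],"spin": 0},
    {"xyz": [0.05,0,0.08],"spin": 0},
    {"xyz": [0.05,0,0.08],"spin": 0},
    {"xyz": [0.04,0,0.08],"spin": 0},
    {"xyz": [0.05,0,0.08],"spin": 0},
    {"xyz": [0.05,0,0.08],"spin": 0},
  ],
)

```text
time: 23.55
tool_pos: [547.8, 112.3, 150.2]
tcp_rot: [3.141, 0.002, 1.282]
contact_force: [-1.3, -3.2, 0.1]
grip_width: 29.8
finger_force: 30.0
```

```bash
python3 - <<'E'
from h import *
p,w=pose();o=bot.get_obs();r=p+49*ZW-PO;print(r@PX,r@YT,r@PZ,o["contact_force"],o["moment"],o["grip_width"])
E
```

```text
-0.424362967620489 0.26204527410247 92.26538791161627 [-1.27715225 -3.23000851  0.13408475] [-1.0245441   0.22003954 -0.04537434] 29.823344878466372
```

Emit:
jog_arm(
  targets=[
    {"xyz": [0.03,0,0.05],"spin": 0},
    {"xyz": [0.03,0,0.05],"spin": 0},
    {"xyz": [0.03,0,0.05],"spin": 0},
    {"xyz": [0.03,0,0.05],"spin": 0},
    {"xyz": [0.03,0,0.05],"spin": 0},
    {"xyz": [0.03,0,0.05],"spin": 0},
    {"xyz": [0.03,0,0.05],"spin": 0},
    {"xyz": [0.03,0,0.05],"spin": 0},
    {"xyz": [0.03,0,0.05],"spin": 0},
    {"xyz": [0,0,0],"spin": 0},
  ],
)

```text
time: 24.8
tool_pos: [553.8, 134.0, 113.7]
tcp_rot: [-3.141, 0.001, 1.282]
contact_force: [-0.9, -3.3, -4.6]
grip_width: 30.0
finger_force: 30.0
```

```bash
python3 - <<'E'
from h import *
p,w=pose();o=bot.get_obs();r=p+49*ZW-PO;print(r@PX,r@YT,r@PZ,o["contact_force"],o["moment"],o["grip_width"])
E
```

```text
0.8306469953705147 0.6476213447127888 49.45207073326036 [-0.859986   -3.26842258 -4.61103229] [-0.95606784  0.05365488 -0.03964218] 30.043893440375555
```

Emit:
jog_arm(
  targets=[
    {"xyz": [0.01,0,0.015],"spin": 0},
    {"xyz": [0.01,0,0.015],"spin": 0},
    {"xyz": [0.01,0,0.015],"spin": 0},
    {"xyz": [0.01,0,0.015],"spin": 0},
    {"xyz": [0.01,0,0.015],"spin": 0},
    {"xyz": [0,0,0],"spin": 0},
    {"xyz": [0,0,0],"spin": 0},
    {"xyz": [0,0,0],"spin": 0},
    {"xyz": [0,0,0],"spin": 0},
    {"xyz": [0,0,0],"spin": 0},
  ],
)

```text
time: 26.05
tool_pos: [555.0, 137.3, 108.4]
tcp_rot: [-3.141, 0.001, 1.282]
contact_force: [-1.2, -6.0, -2.2]
grip_width: 29.8
finger_force: 30.0
```

```bash
python3 - <<'E'
from h import *
p,w=pose();o=bot.get_obs();r=p+49*ZW-PO;print(r@PX,r@YT,r@PZ,o["contact_force"],o["contact_force"]@PZ,o["contact_force"]@PX)
E
```

```text
1.1925407242656476 0.40830866455752013 43.09386708340451 [-1.20817456 -5.98388886 -2.19625443] 1.1378164644525621 -6.3632647939359614
```

Emit:
jog_arm(
  targets=[
    {"xyz": [0.008,0,0.015],"spin": 0},
    {"xyz": [0.008,0,0.015],"spin": 0},
    {"xyz": [0.008,0,0.015],"spin": 0},
    {"xyz": [0,0,0],"spin": 0},
    {"xyz": [0,0,0],"spin": 0},
    {"xyz": [0,0,0],"spin": 0},
    {"xyz": [0,0,0],"spin": 0},
    {"xyz": [0,0,0],"spin": 0},
    {"xyz": [0,0,0],"spin": 0},
    {"xyz": [0,0,0],"spin": 0},
  ],
)

```text
time: 27.3
tool_pos: [555.5, 137.4, 107.6]
tcp_rot: [3.14, 0.003, 1.282]
contact_force: [-8.1, -14.8, 17.7]
grip_width: 29.7
finger_force: 30.0
```

```bash
python3 - <<'E'
from h import *
p,w=pose();o=bot.get_obs();r=p+49*ZW-PO;print(r@PX,r@YT,r@PZ,o["contact_force"],o["contact_force"]@PZ,o["contact_force"]@PX)
E
```

```text
1.037797498605471 0.05462063197634235 42.23266092792822 [ -8.14699707 -14.81926523  17.74656767] 23.63354777562462 -5.4413701782802075
```

A force of 24 N along the bar axis at d = 42 mm means the bar is on the chamber bottom. I'll release, then retreat along the axis.

Emit:
jog_arm(
  targets=[
    {"xyz": [0,0,0],"spin": 0},
    {"xyz": [0,0,0],"spin": 0},
    {"xyz": [0,0,0],"spin": 0},
    {"xyz": [0,0,0],"spin": 0},
    {"xyz": [0,0,0],"spin": 0},
    {"xyz": [0,0,0],"spin": 0},
    {"xyz": [-0.05,0,-0.09],"spin": 0},
    {"xyz": [-0.05,0,-0.09],"spin": 0},
    {"xyz": [-0.1,0,-0.18],"spin": 0},
    {"xyz": [-0.1,0,-0.18],"spin": 0},
  ],
  gripper=60,
)

```text
time: 28.55
tool_pos: [549.0, 116.0, 149.5]
tcp_rot: [3.141, -0.0, 1.282]
contact_force: [0.4, 0.9, 0.9]
grip_width: 55.0
finger_force: 0.0
```

Emit:
jog_arm(
  targets=[
    {"xyz": [-0.1,0,-0.2],"spin": 0},
    {"xyz": [-0.2,0,-0.3],"spin": 0},
    {"xyz": [-0.3,0,-0.3],"spin": 0},
    {"xyz": [-0.4,0,-0.2],"spin": 0},
    {"xyz": [-0.4,0,0],"spin": 0},
    {"xyz": [-0.4,0,0],"spin": 0},
    {"xyz": [-0.4,0,0],"spin": 0},
    {"xyz": [-0.3,0,0],"spin": 0},
    {"xyz": [0,0,0],"spin": 0},
    {"xyz": [0,0,0],"spin": 0},
  ],
)

```text
time: 29.8
tool_pos: [492.0, -74.8, 228.6]
tcp_rot: [3.141, -0.0, 1.282]
contact_force: [1.0, 0.2, 0.0]
grip_width: 55.3
finger_force: 0.0
```

```bash
python3 - <<'E'
from h import *
import cv2
p,w=pose();print(p)
s=bot.capture("side");t=bot.capture("top")
k=cv2.resize(s[190:330,160:340],None,fx=3,fy=3,interpolation=2)
for x,y in((15,15),(15,-15),(-15,-15),(-15,15)):
  for z,c in((70,(0,0,255)),(0,(255,0,0))): cv2.circle(k,tuple(int(v) for v in (proj("side",port(x,y,z))-[160,190])*3),2,c,-1)
o=np.zeros((420,800,3),np.uint8);o[:,:540]=k;o[:260,540:]=cv2.resize(t[130:270,50:190],(260,260));cv2.imwrite("pics/c9.png",o)
E
```

```text
[492.02513501 -74.76494889 228.63201243]
```

View pics/c9.png

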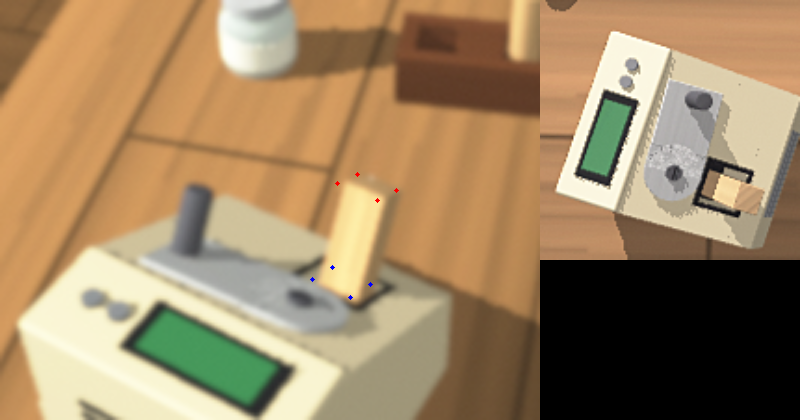

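The picture shows the bar standing in the port with its top at the level expected for 70 mm proud (red markers). The cover is well open, the arm is clear and the rest is untouched. Handing in.

```bash
python3 -c "
from plant import bot
print(bot.close_job())"
```

```text
the job is handed in; nothing more can be done
None
```

The cover is swivelled clear of the port (about 1.7 rad), the test bar stands on the chamber bottom, about 70 mm proud of the face, and the job was handed in at about 30 s; no verdict came back.

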